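# Roll-check a coin roller on the test plate

### The arm

A 7-joint arm with a two-finger parallel gripper is mounted at the origin on the work surface. World frame = base frame: x ahead of the robot, y to its left, z up, the work surface at z = 0. Lengths are in m, angles in rad, forces in N, time in s.
With the tool pointing down it reaches from about 0.4 to 0.85 m from the base axis. Payload 4.5 kg.
Tool frame: the origin (TCP) lies on the centre line of the jaws, within the pads' length; the fingertips stand 14 mm ahead of it and the grasp point (between the pads) lies 5 mm behind it (finger_overhang is the distance from the TCP to the fingertips, in m); z points along the fingers, x is the direction in which the jaws open and shut, and the axes are right-handed (so a half turn about z gives the same grasp; the last joint's range is limited). The gripper opens to 85 mm and grips with 20 to 120 N. Pads are 22 mm wide; open, the fingers measure 114 mm over their backs; the gripper's body (76 mm by 85 mm) begins 54 mm behind the grasp point. The pads swing forward as they close: fully open they stand 13 mm farther back than shut.
Start: joints at [-1.269, 0.689, -0.195, 1.565, 0.157, 0.902, -0.215], TCP at [0.165, 0.603, 0.245] pointing down, gripper open.
Joint ranges: [-3.01, 3.01], [-0.46, 2.08], [-1.47, 1.51], [0.13, 2.56], [-1, 4.14], [0.04, 2.09], [-2.66, 2.66]. Speed limits (rad/s): [2.57, 2.57, 3.14, 3.14, 3.14, 3.14, 3.14].

### API

Orientations are given as [roll, pitch, yaw] about the fixed x, y, z axes, in that order (R = Rz(yaw) Ry(pitch) Rx(roll)).
In Python, from rig import * gives the robot as it stands. The module is installed in compiled form; this text tells all that it offers.
- The arm moves only by the tool servo_tool, never from a script. Its arguments are lists of equal length, an entry for each row: "delta_rot": the turn, a rotation vector about the tool's x, y, z in degrees, a list of three; "slide": the shift along the tool's x, y, z in cm, a list of three; "jaw": the finger opening in cm, from 0 to 8.54. In form: {"delta_rot": [[rx, ry, rz], ...], "slide": [[x, y, z], ...], "jaw": [jaw, ...]}. A call has exactly 5 rows; each row is the pose to reach, as a shift and turn from the pose commanded when the call began, along the tool's axes at that moment; what a row does not reach only later rows make up. A row lasts 1/10 s, in which the tool goes at most 50 mm and 8.59 degrees, less where a joint would pass 70% of its speed; a pose out of reach is approached as far as the arm can. A call with a gripper value outside its range is refused whole. The fingers move at their own pace and stop on an object; the grip force is fixed at half the most. Time passes only in rows, so rows that repeat a pose let the fingers close, or fill a call up. It gives the time, the measured TCP pose, the force and the opening at its end, in the units of the state.
- sense(): the state, without advancing time (a new reading comes with each control period).
- snapshot(name): name is "side" or "top"; returns a dict with "pixels" (420x560x3 uint8, red, green, blue), "fov_y" (degrees; the focal length in pixels is half the picture's height over the tangent of half this angle, whatever the lens; pixels are square), "cx", "cy" (the principal point, pixels), "dist" ([k1, k2, p1, p2, k3] as OpenCV has them; the pictures are not rectified), "world_from_camera" (4x4, takes a point from camera to world coordinates). Camera axes: x right, y up, looking along -z (the intrinsics and any distortion apply to the point x, -y, -z); pixel columns grow to the right and rows downward; lengths in m; the calibration is good to about 2 mm. A picture is of the moment at which its call begins. There is no depth.
- sign_off(): hands the job in, once; it reports no verdict.
The state is a dict: "time_s": time; "joints": joint angles; "dq": joint speeds; "joint_efforts": joint torques, N m; "ee_pos": TCP position; "eef_rot": TCP orientation; "contact_force": force on the tool from outside, world axes, zero at the start; "torque": the same for the moment, N m; "opening": finger opening in m.
Only numpy, scipy, OpenCV 4.12 (cv2) and the standard library are available. Lean on these libraries where they do the work, as an engineer would, in place of code of your own. Each camera call takes 0.05 s, during which the arm holds its last target. There are 200 camera calls.

### The job

Check that the steel coin roller runs true: with a fingertip, push the top of it sideways so that it rolls, without being picked up, across the dark test plate and comes to rest on top of the yellow line, lying along it. It must roll nearly all the way, turning over as it goes, not be dragged, and be left lying still by itself; leave all the other parts on the bench where they are.

Things in the scene. Friction and masses are not known exactly. Their poses are not given: they have to be found in the camera images.
- roller: Coin roller: bright steel cylinder with brass hubs, lying on the test plate, 32 mm in diameter, 80 mm long, about 0.25 kg. Origin at its centre, 16 mm above the plate; its y axis runs along it, parallel to the line within 0.15 rad. A red stripe along it faces up at the start; its z axis points to the stripe and turns as it rolls. A fingertip pressed lightly on top rolls it half as far as the tip goes.
- line: The line: a flat yellow strip, 12 mm wide, 150 mm long, on top of the test plate (nothing to bump over). Origin at its middle, at the height of the plate's top (12 mm above the bench); its y axis runs along the line, its x axis level across it. It lies on either side of the roller, 90 to 140 mm from it.
- plate: Test plate: fixed dark green slab, 260 mm along its x, 230 mm along its y, 12 mm thick; origin at the centre of its underside on the bench. The line runs along the plate's y; the roller rolls along its x, to plus or minus. The roller has some drag here: let go at 0.05 m/s, it stops within about 5 mm. Pushed slowly from behind at half height it rolls ahead of the fingertip too.
- bushing: Bystander: a steel hex bushing, 32 mm across corners, 24 mm tall, standing on the plate near its +y edge, beside the roller's way; origin at the centre of its underside.
- lock_cover: Bystander: chrome domed lock cover, 52 mm across, 21 mm high, on the bench beside the plate; origin at the centre of its underside.
- window: Bystander: cobalt blue glass dial window, a disc 70 mm across and 6 mm thick, flat on the bench beside the plate; origin at the centre of its underside.
- hood_ring: Bystander: rusted meter hood ring, 140 mm across, 28 mm high, on the bench to the robot's right; origin at the centre of its underside.
- driver: Bystander: orange-handled screwdriver, 190 mm long, lying on the bench to the robot's right; its x axis runs along it.
- tokens: Bystander: a small stack of brass tokens, 26 mm across, 30 mm high, to the robot's right; origin at the centre of its underside.
- vise: Fixed cast iron bench vise, about 100 mm wide and 135 mm high with the brass coin track in its jaws (190 mm long, along x), to the robot's left; origin at the centre of its foot.
Not all that is in view belongs to the job. What is shaped like the roller but pink or purple is not meant.

How it is judged:
On the way, in this order (a step that is already met when the one before it is completed fails the run):
1. the roller has rolled over: its stripe, up at first, points downward (angle between roller's own z axis and vertical above 2.2 rad and height (world z) of roller below 0.033 m), for 0.02 s.
2. it has rolled on: the stripe has come up again at least to 1.9 rad from straight up (angle between roller's own z axis and vertical below 1.9 rad and height (world z) of roller below 0.033 m), for 0.02 s.
At the end, for the whole second after the job is handed in: The roller lies at rest on the plate with its axis over the line (at most 8 mm to either side of the line's middle), along it within 0.2 rad and centred within 45 mm of the line's middle lengthwise; every bystander is within 12 mm of where it began (x of roller in the frame of line between -0.008 and 0.008 m and y of roller in the frame of line between -0.045 and 0.045 m and height (world z) of roller between 0.025 and 0.031 m and angle between the y axis of roller and the y axis of line, either way round below 0.2 rad and linear speed of roller below 0.01 m/s and angular speed of roller below 0.5 rad/s and distance of each of bushing, lock_cover, window, hood_ring, driver, tokens from where it was at the start of the episode below 0.012 m); the robot touches nothing.
It fails at once if the roller is lifted (its centre more than 5 mm above its height when lying on the plate) (height (world z) of roller above 0.033 m).
It fails at once if the roller falls off the plate (height (world z) of roller below 0.022 m).
It fails at once if another part (bushing, lock cover, window, hood ring, screwdriver or tokens) is moved by more than 12 mm (distance of any of bushing, lock_cover, window, hood_ring, driver, tokens from where it was at the start of the episode above 0.012 m).
It also fails if it takes over 61 s, if anything falls off the work surface, if the arm or the gripper's body presses on something with over 40 N, if the wrist force passes 120 N, or if a joint passes its speed limit or range.

## Working session

There is one attempt and no reset: what is moved stays moved. The work goes in short steps, Python scripts to look and compute and a tool call to move; the robot and the scene stay as the last step left them, time stands still between calls to the robot, and variables do not carry over. Pictures are saved under pics/ and viewed, about 8 in all and at most 12, crops included, and the job is handed in when it is done.

Besides the shell and the picture viewer there is one more tool, called after "Call:" by a JSON object that holds its "op" and its "data", one argument or row to a line. servo_tool: Moves the arm, as the interface text tells. Its arguments: {"type":"object","properties":{"delta_rot":{"type":"array"},"slide":{"type":"array"},"jaw":{"type":"array"}},"required":["delta_rot","slide","jaw"]}

```bash
mkdir -p pics; cat > h.py <<'E'
from rig import *
import numpy as np, cv2
def K(s):
    f=210/np.tan(np.radians(s["fov_y"])/2)
    return np.array([[f,0,s["cx"]],[0,f,s["cy"]],[0,0,1.]])
def onplane(s,uv,z):
    uv=np.array(uv,float).reshape(-1,1,2)
    n=cv2.undistortPoints(uv,K(s),np.array(s["dist"],float)).reshape(-1,2)
    T=np.array(s["world_from_camera"]); d=np.c_[n[:,0],-n[:,1],-np.ones(len(n))]@T[:3,:3].T
    o=T[:3,3]; return o+d*((z-o[2])/d[:,2])[:,None]
def project(s,P):
    T=np.linalg.inv(np.array(s["world_from_camera"])); p=np.array(P,float).reshape(-1,3)@T[:3,:3].T+T[:3,3]
    p=p*[1,-1,-1]
    return cv2.projectPoints(p,np.zeros(3),np.zeros(3),K(s),np.array(s["dist"],float))[0].reshape(-1,2)
def save(s,n): cv2.imwrite("pics/"+n,s["pixels"][:,:,::-1])
E
python3 - <<'E'
from h import *
for n in("top","side"):
    s=snapshot(n); save(s,n+"1.png"); print(n,s["fov_y"],s["cx"],s["cy"],s["dist"],np.round(s["world_from_camera"],3).tolist())
t=sense();print({k:np.round(v,3).tolist() for k,v in t.items()})
E
```

```text
top 52.54507688171897 275.8814727509132 217.27721494151714 [-0.0376186  0.         0.         0.         0.       ] [[0.011, 0.981, -0.195, 0.291], [-1.0, 0.013, 0.011, 0.037], [0.014, 0.195, 0.981, 1.133], [0.0, 0.0, 0.0, 1.0]]
side 54.40987946328941 275.7223612161237 211.73577950205635 [-0.02004763  0.          0.          0.          0.        ] [[0.951, 0.246, -0.189, 0.286], [-0.31, 0.726, -0.614, -0.631], [-0.014, 0.642, 0.767, 0.867], [0.0, 0.0, 0.0, 1.0]]
{'time_s': 0.1, 'joints': [-1.269, 0.69, -0.195, 1.566, 0.157, 0.902, -0.215], 'dq': [-0.0, -0.003, -0.0, -0.004, -0.001, -0.0, 0.0], 'joint_efforts': [-0.003, -54.06, -1.271, -15.899, 0.009, 0.004, -0.0], 'ee_pos': [0.165, 0.602, 0.245], 'eef_rot': [3.141, 0.002, 1.303], 'contact_force': [1.23, 0.337, -0.047], 'torque': [0.026, 0.022, 0.006], 'opening': 0.086}
```

View pics/top1.png

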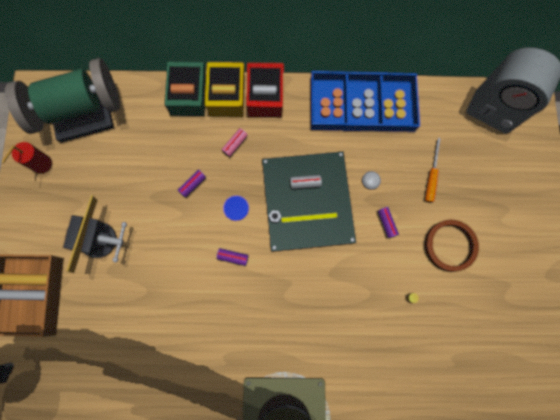

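View pics/side1.png

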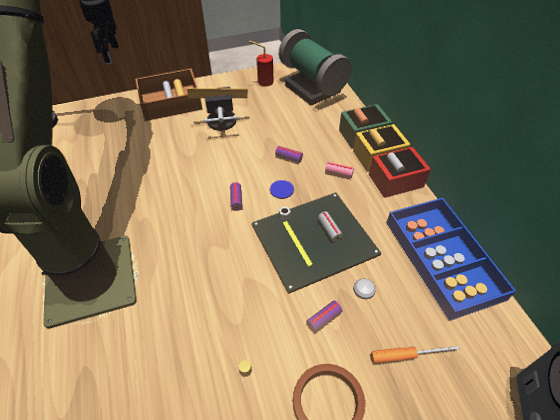

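The top view shows the roller at about (306,182), the yellow line from (283,219) to (337,215), the bushing at (275,216) and the plate corners near (264,158), (342,153), (354,242) and (273,249). The side view agrees: roller at (330,226), line from (285,223) to (310,264). So the roller has to move toward the robot.

```bash
cat >> h.py <<'E'
def fit(m):
    n,l,st,c=cv2.connectedComponentsWithStats(m.astype(np.uint8)); 
    return n,l,st,c
def line(s,box):
    u0,v0,u1,v1=box; h=cv2.cvtColor(s["pixels"],cv2.COLOR_RGB2HSV)
    m=np.zeros(h.shape[:2],bool); m[v0:v1,u0:u1]=((h[...,0]>22)&(h[...,0]<36)&(h[...,1]>150)&(h[...,2]>90))[v0:v1,u0:u1]
    v,u=np.nonzero(m); return onplane(s,np.c_[u,v],.012)[:,:2]
def bright(s,box,z):
    u0,v0,u1,v1=box; h=cv2.cvtColor(s["pixels"],cv2.COLOR_RGB2HSV)
    m=np.zeros(h.shape[:2],bool); m[v0:v1,u0:u1]=(s["pixels"].max(2)>110)[v0:v1,u0:u1]
    v,u=np.nonzero(m); return onplane(s,np.c_[u,v],z)[:,:2]
def red(s,box,z):
    u0,v0,u1,v1=box; p=s["pixels"].astype(int)
    m=np.zeros(p.shape[:2],bool); m[v0:v1,u0:u1]=((p[...,0]>p[...,1]+50)&(p[...,0]>p[...,2]+50))[v0:v1,u0:u1]
    v,u=np.nonzero(m); return onplane(s,np.c_[u,v],z)[:,:2]
def desc(P):
    c,(w,h),a=cv2.minAreaRect(P.astype(np.float32)*1000)
    d=np.linalg.svd(P-P.mean(0))[2][0]; d=d*np.sign(d[1]); return len(P),"mean",P.mean(0).round(4),"rectc",np.round(c,1),"wh",round(w,1),round(h,1),"yaw",round(float(np.arctan2(-d[0],d[1])),3)
E
python3 - <<'E'
from h import *
s=snapshot("top")
print("line",desc(line(s,(279,205,345,230))))
print("roller",desc(bright(s,(280,168,330,195),.028)))
print("stripe",desc(red(s,(280,168,330,195),.044)))
print("bush",desc(bright(s,(266,207,281,224),.036)))
print("corners",onplane(s,[(264,158),(342,153),(354,242),(273,249)],.012).round(3))
t=snapshot("side")
print("line",desc(line(t,(280,215,315,270))))
print("roller",desc(bright(t,(312,205,346,245),.028)))
print("stripe",desc(red(t,(312,205,346,245),.044)))
print("bush",desc(bright(t,(278,203,292,218),.036)))
print("lockcover",onplane(s,[(371,180)],.01),onplane(t,[(365,289)],.01), "tok",onplane(s,[(413,298)],.03))
a=np.hstack([cv2.resize(s["pixels"][140:260,250:390],None,fx=2.85,fy=2.85),cv2.resize(t["pixels"][180:300,245:385],None,fx=2.85,fy=2.85)])
save({"pixels":a},"z1.png")
E
```

```text
line (266, 'mean', array([ 0.5152, -0.0649]), 'rectc', array([514.8, -63.8]), 'wh', 13.4, 149.5, 'yaw', 0.103)
roller (286, 'mean', array([ 0.6121, -0.0548]), 'rectc', array([612. , -55.3]), 'wh', 27.0, 82.2, 'yaw', 0.078)
stripe (48, 'mean', array([ 0.61  , -0.0533]), 'rectc', array([609.9, -52.9]), 'wh', 5.0, 67.3, 'yaw', 0.104)
bush (132, 'mean', array([0.5127, 0.0333]), 'rectc', array([514.8,  32.5]), 'wh', 43.0, 36.9, 'yaw', 0.19)
corners [[ 0.68   0.059  0.012]
 [ 0.698 -0.157  0.012]
 [ 0.449 -0.184  0.012]
 [ 0.428  0.031  0.012]]
line (10, 'mean', array([ 0.5189, -0.083 ]), 'rectc', array([515.6, -60.5]), 'wh', 10.5, 148.7, 'yaw', 0.093)
roller (302, 'mean', array([ 0.6121, -0.0428]), 'rectc', array([611.8, -42.2]), 'wh', 31.0, 88.8, 'yaw', 0.059)
stripe (58, 'mean', array([ 0.6106, -0.0494]), 'rectc', array([610.3, -49.3]), 'wh', 6.3, 73.7, 'yaw', 0.101)
bush (134, 'mean', array([0.5167, 0.04  ]), 'rectc', array([516. ,  36.1]), 'wh', 42.0, 35.1, 'yaw', -0.481)
lockcover [[ 0.62209874 -0.23631182  0.01      ]] [[ 0.62306773 -0.23835116  0.01      ]] tok [[ 0.30295548 -0.33026221  0.03      ]]
```

View pics/z1.png

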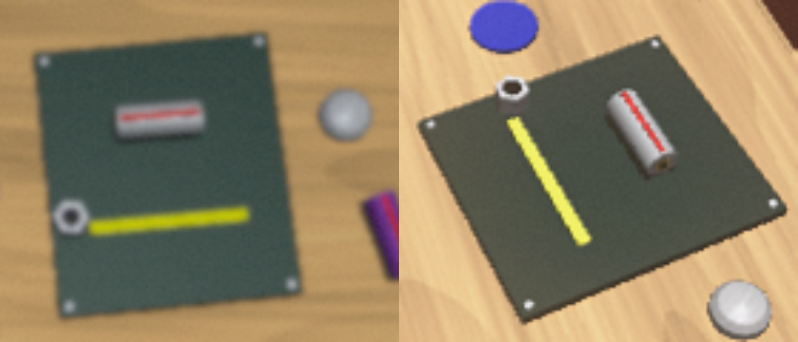

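```bash
cat > plan.py <<'E'
import sys
from h import *
from scipy.spatial.transform import Rotation as R
def plan(p,yaw):
    t=sense(); q=R.from_euler("xyz",t["eef_rot"])
    d=q.inv().apply(np.array(p)-t["ee_pos"])*100
    r=(q.inv()*R.from_euler("xyz",[np.pi,0,yaw])).as_rotvec(degrees=True)
    print("t",round(t["time_s"],2),"pos",np.round(t["ee_pos"],4),"rot",np.round(t["eef_rot"],3),"F",np.round(t["contact_force"],1),"slide cm",d.round(2),"rot deg",r.round(2))
if __name__=="__main__": a=list(map(float,sys.argv[1:])); plan(a[:3],a[3])
E
python3 plan.py 0.622 -0.050 0.245 0.10
```

```text
t 0.2 pos [0.1653 0.6024 0.2448] rot [3.142e+00 1.000e-03 1.303e+00] F [ 0.5 -0.5  0.2] slide cm [-5.083e+01  6.130e+01  4.000e-02] rot deg [4.000e-02 5.000e-02 6.893e+01]
```

Call:
{"op": "servo_tool", "data": {
  "delta_rot": [
    [0,0,3.5],
    [0,0,7],
    [0,0,10.5],
    [0,0,14],
    [0,0,17.5]
  ],
  "slide": [
    [-2.5,3.1,0],
    [-5,6.2,0],
    [-7.5,9.3,0],
    [-10,12.4,0],
    [-12.5,15.5,0]
  ],
  "jaw": [0,0,0,0,0]
}}

```text
time_s: 0.7
ee_pos: [0.2825, 0.4398, 0.2453]
eef_rot: [3.142, -0.0, 0.995]
contact_force: [0.8, 0.2, -0.4]
opening: 0.0122
```

```bash
python3 plan.py 0.622 -0.050 0.245 0.10
```

```text
t 0.7 pos [0.2825 0.4398 0.2453] rot [ 3.142 -0.     0.995] F [ 0.8  0.2 -0.4] slide cm [-2.260e+01  5.514e+01  3.000e-02] rot deg [ 0.   -0.   51.29]
```

Call:
{"op": "servo_tool", "data": {
  "delta_rot": [
    [0,0,3.7],
    [0,0,7.4],
    [0,0,11],
    [0,0,14.7],
    [0,0,18.4]
  ],
  "slide": [
    [-1.7,4.2,0],
    [-3.4,8.4,0],
    [-5.1,12.6,0],
    [-6.8,16.8,0],
    [-8.5,21,0]
  ],
  "jaw": [0,0,0,0,0]
}}

```text
time_s: 1.2
ee_pos: [0.4129, 0.2544, 0.2454]
eef_rot: [-3.141, -0.0, 0.674]
contact_force: [0.8, 0.1, -0.1]
opening: 0.0
```

```bash
python3 plan.py 0.622 -0.050 0.245 0.10
```

```text
t 1.2 pos [0.4129 0.2544 0.2454] rot [-3.141 -0.     0.674] F [ 0.8  0.1 -0.1] slide cm [-2.660e+00  3.683e+01  3.000e-02] rot deg [-1.000e-02 -2.000e-02  3.289e+01]
```

Call:
{"op": "servo_tool", "data": {
  "delta_rot": [
    [0,0,3.7],
    [0,0,7.4],
    [0,0,11],
    [0,0,14.7],
    [0,0,18.4]
  ],
  "slide": [
    [-0.3,4.2,0],
    [-0.6,8.4,0],
    [-0.9,12.6,0],
    [-1.2,16.8,0],
    [-1.5,21,0]
  ],
  "jaw": [0,0,0,0,0]
}}

```text
time_s: 1.7
ee_pos: [0.5326, 0.0812, 0.2453]
eef_rot: [-3.141, -0.0, 0.353]
contact_force: [0.5, -0.3, 0.1]
opening: 0.0002
```

```bash
python3 plan.py 0.622 -0.050 0.09 0.10
```

```text
t 1.7 pos [0.5326 0.0812 0.2453] rot [-3.141 -0.     0.353] F [ 0.5 -0.3  0.1] slide cm [ 3.86 15.41 15.52] rot deg [-0.02  0.   14.47]
```

Call:
{"op": "servo_tool", "data": {
  "delta_rot": [
    [0,0,4],
    [0,0,8],
    [0,0,12],
    [0,0,14.4],
    [0,0,14.4]
  ],
  "slide": [
    [1,4,2],
    [2,8,5],
    [3,12,8.5],
    [3.9,15.4,12],
    [3.9,15.4,13.5]
  ],
  "jaw": [0,0,0,0,0]
}}

```text
time_s: 2.2
ee_pos: [0.6227, -0.0546, 0.1073]
eef_rot: [3.137, 0.001, 0.096]
contact_force: [-1.1, 0.1, 0.5]
opening: -0.0002
```

```bash
python3 - <<'E'
from h import *
import plan
s=snapshot("top"); t=snapshot("side")
a=np.hstack([cv2.resize(s["pixels"][140:260,250:390],None,fx=2.85,fy=2.85),cv2.resize(t["pixels"][180:300,245:385],None,fx=2.85,fy=2.85)])
save({"pixels":a},"z2.png")
plan.plan([.622,-.05,.062],.1)
E
```

```text
t 2.3 pos [ 0.62   -0.0496  0.107 ] rot [-3.141  0.006  0.102] F [-1.1  0.8  0.1] slide cm [0.22 0.06 4.5 ] rot deg [-0.02  0.35  0.09]
```

View pics/z2.png

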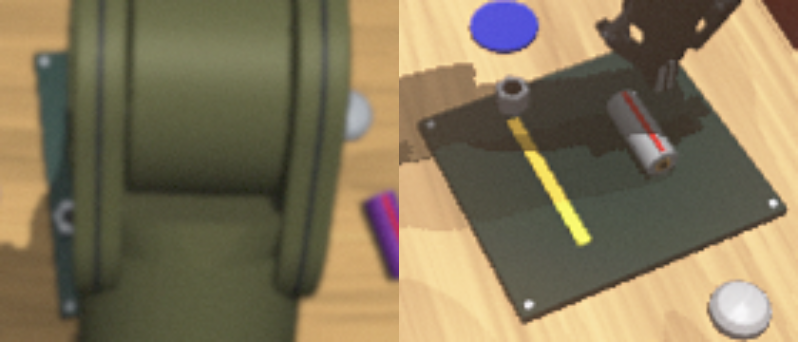

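The crop shows the closed fingers above and just behind the roller, at about (665,75), with the roller untouched. The top view is blocked by the arm.

Call:
{"op": "servo_tool", "data": {
  "delta_rot": [
    [0,0,0],
    [0,0,0],
    [0,0,0],
    [0,0,0],
    [0,0,0]
  ],
  "slide": [
    [0,0,1.2],
    [0,0,2.5],
    [0,0,3.7],
    [0,0,4.3],
    [0,0,4.4]
  ],
  "jaw": [0,0,0,0,0]
}}

```text
time_s: 2.8
ee_pos: [0.6214, -0.0476, 0.0655]
eef_rot: [-3.141, 0.001, 0.105]
contact_force: [0.1, -0.6, 1.2]
opening: 0.0002
```

Call:
{"op": "servo_tool", "data": {
  "delta_rot": [
    [0,0,0],
    [0,0,0],
    [0,0,0],
    [0,0,0],
    [0,0,0]
  ],
  "slide": [
    [0,0,0.1],
    [0,0,0.2],
    [0,0,0.3],
    [0,0,0.4],
    [0,0,0.4]
  ],
  "jaw": [0,0,0,0,0]
}}

```text
time_s: 3.3
ee_pos: [0.622, -0.0481, 0.0623]
eef_rot: [-3.142, -0.0, 0.104]
contact_force: [-0.4, 0.7, -0.3]
opening: -0.0
```

```bash
python3 - <<'E'
from h import *
import plan
t=snapshot("side")
save({"pixels":cv2.resize(t["pixels"][180:280,285:405],None,fx=5,fy=5,interpolation=cv2.INTER_CUBIC)},"z3.png")
plan.plan([.622,-.05,.058],.1)
print(project(t,[[.611,-.051,.044],[.611,-.051,.028]])-[285,180])
E
```

```text
t 3.35 pos [ 0.622  -0.0481  0.0623] rot [-3.142 -0.     0.104] F [-0.5 -0.1 -0.3] slide cm [-0.02  0.19  0.43] rot deg [-0.01 -0.    0.23]
[[45.48307422 42.36765881]
 [44.93440625 46.19815302]]
```

View pics/z3.png

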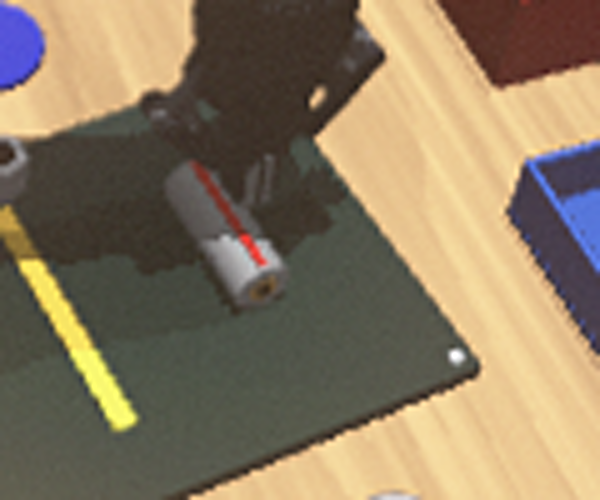

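The crop shows the tips at about (260,195), just behind the roller's crest. They are only about 15 mm wide along the travel. I'll turn the tool 90° so the wider pad faces lie along the travel, and open the jaws to 4 cm so two tips keep the roller square.

Call:
{"op": "servo_tool", "data": {
  "delta_rot": [
    [0,0,-3],
    [0,0,-11],
    [0,0,-19],
    [0,0,-27],
    [0,0,-35]
  ],
  "slide": [
    [0,0,-1],
    [0,0,-2.5],
    [0,0,-2.5],
    [0,0,-2.5],
    [0,0,-2.5]
  ],
  "jaw": [0,0,4,4,4]
}}

```text
time_s: 3.85
ee_pos: [0.6221, -0.0482, 0.0876]
eef_rot: [3.141, -0.0, 0.72]
contact_force: [-0.7, 0.0, -0.2]
opening: 0.04
```

```bash
python3 plan.py .619 -.05 .075 1.67; python3 -c "
from rig import *;print(sense()['joints'])"
```

```text
t 3.85 pos [ 0.6221 -0.0482  0.0876] rot [ 3.141 -0.     0.72 ] F [-0.7  0.  -0.2] slide cm [-0.35 -0.07  1.26] rot deg [ 3.00e-02 -0.00e+00 -5.44e+01]
[ 0.06850448  0.89475364 -0.1181891   1.68476539  0.17116169  0.57166015
  0.57050705]
```

Call:
{"op": "servo_tool", "data": {
  "delta_rot": [
    [0,0,-8],
    [0,0,-16],
    [0,0,-24],
    [0,0,-32],
    [0,0,-40]
  ],
  "slide": [
    [-0.3,-0.1,0],
    [-0.3,-0.1,0],
    [-0.3,-0.1,0],
    [-0.3,-0.1,0],
    [-0.3,-0.1,0]
  ],
  "jaw": [4,4,4,4,4]
}}

```text
time_s: 4.35
ee_pos: [0.6191, -0.0495, 0.0874]
eef_rot: [3.141, 0.0, 1.418]
contact_force: [-0.2, -0.7, -0.6]
opening: 0.0398
```

Call:
{"op": "servo_tool", "data": {
  "delta_rot": [
    [0,0,-7],
    [0,0,-14],
    [0,0,-14],
    [0,0,-14],
    [0,0,-14]
  ],
  "slide": [
    [0,0,0.7],
    [0,0,1.4],
    [0,0,2.0],
    [0,0,2.3],
    [0,0,2.3]
  ],
  "jaw": [4,4,4,4,4]
}}

```text
time_s: 4.85
ee_pos: [0.6188, -0.0493, 0.0638]
eef_rot: [-3.141, 0.0, 1.655]
contact_force: [-0.3, 0.1, -0.8]
opening: 0.0396
```

```bash
python3 - <<'E'
from h import *
import plan
t=snapshot("side")
save({"pixels":cv2.resize(t["pixels"][180:280,285:405],None,fx=5,fy=5,interpolation=cv2.INTER_CUBIC)},"z4.png")
plan.plan([.619,-.05,.058],1.67)
E
```

```text
t 4.9 pos [ 0.619  -0.0492  0.0642] rot [-3.141  0.     1.656] F [0.1 0.5 0.4] slide cm [-0.08 -0.01  0.62] rot deg [-0.01  0.01 -0.81]
```

View pics/z4.png

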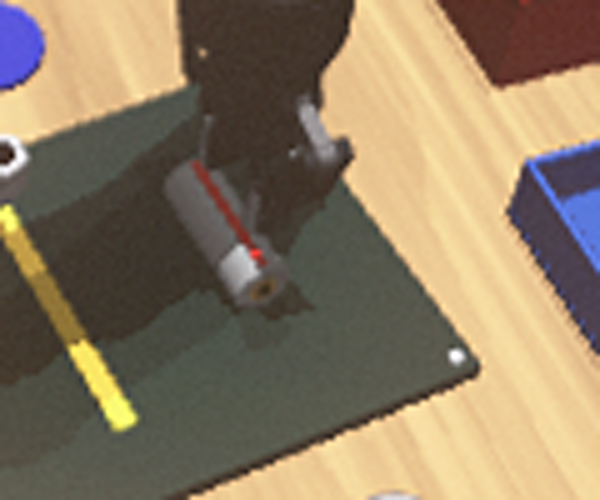

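The crop shows the two tips at about (205,140) and (258,205), just above and behind the crest, with the roller untouched. Next I lower in small steps to find contact.

Call:
{"op": "servo_tool", "data": {
  "delta_rot": [
    [0,0,0],
    [0,0,0],
    [0,0,0],
    [0,0,0],
    [0,0,0]
  ],
  "slide": [
    [0,0,0.2],
    [0,0,0.4],
    [0,0,0.5],
    [0,0,0.6],
    [0,0,0.6]
  ],
  "jaw": [4,4,4,4,4]
}}

```text
time_s: 5.4
ee_pos: [0.619, -0.0493, 0.0581]
eef_rot: [-3.141, -0.0, 1.657]
contact_force: [-0.6, 0.4, 0.3]
opening: 0.04
```

Call:
{"op": "servo_tool", "data": {
  "delta_rot": [
    [0,0,0],
    [0,0,0],
    [0,0,0],
    [0,0,0],
    [0,0,0]
  ],
  "slide": [
    [0,0,0.05],
    [0,0,0.1],
    [0,0,0.15],
    [0,0,0.2],
    [0,0,0.2]
  ],
  "jaw": [4,4,4,4,4]
}}

```text
time_s: 5.9
ee_pos: [0.6194, -0.0492, 0.0565]
eef_rot: [3.141, -0.0, 1.657]
contact_force: [-0.3, 0.2, 0.8]
opening: 0.0399
```

Call:
{"op": "servo_tool", "data": {
  "delta_rot": [
    [0,0,0],
    [0,0,0],
    [0,0,0],
    [0,0,0],
    [0,0,0]
  ],
  "slide": [
    [0,0,0.05],
    [0,0,0.1],
    [0,0,0.15],
    [0,0,0.15],
    [0,0,0.15]
  ],
  "jaw": [4,4,4,4,4]
}}

```text
time_s: 6.4
ee_pos: [0.6208, -0.0491, 0.0561]
eef_rot: [3.138, 0.0, 1.657]
contact_force: [0.6, 0.0, 7.1]
opening: 0.0399
```

Call:
{"op": "servo_tool", "data": {
  "delta_rot": [
    [0,0,0],
    [0,0,0],
    [0,0,0],
    [0,0,0],
    [0,0,0]
  ],
  "slide": [
    [0,0,0.05],
    [0,0,0.1],
    [0,0,0.15],
    [0,0,0.15],
    [0,0,0.15]
  ],
  "jaw": [4,4,4,4,4]
}}

```text
time_s: 6.9
ee_pos: [0.6224, -0.0489, 0.0558]
eef_rot: [3.134, 0.0, 1.657]
contact_force: [1.3, 0.1, 12.7]
opening: 0.0404
```

Call:
{"op": "servo_tool", "data": {
  "delta_rot": [
    [0,0,0],
    [0,0,0],
    [0,0,0],
    [0,0,0],
    [0,0,0]
  ],
  "slide": [
    [0,0,-0.1],
    [0,-0.4,-0.1],
    [0,-0.8,-0.1],
    [0,-1.3,-0.1],
    [0,-1.8,-0.1]
  ],
  "jaw": [4,4,4,4,4]
}}

```text
time_s: 7.4
ee_pos: [0.6034, -0.0508, 0.0563]
eef_rot: [3.136, 0.0, 1.657]
contact_force: [-0.0, -0.8, 12.2]
opening: 0.0399
```

```bash
cat > look.py <<'E'
import sys
from h import *
import plan
t=snapshot("side")
# roller fit: bright/grey px hard in shadow; print tool + save
save({"pixels":cv2.resize(t["pixels"][180:280,265:385],None,fx=5,fy=5,interpolation=cv2.INTER_CUBIC)},sys.argv[1])
plan.plan([.6,-.05,.056],1.67)
E
python3 look.py z5.png
```

```text
t 7.45 pos [ 0.6024 -0.0509  0.0563] rot [3.138e+00 1.000e-03 1.657e+00] F [-0.4 -0.6 14.2] slide cm [ 0.11 -0.23  0.03] rot deg [ 0.23  0.04 -0.74]
```

View pics/z5.png

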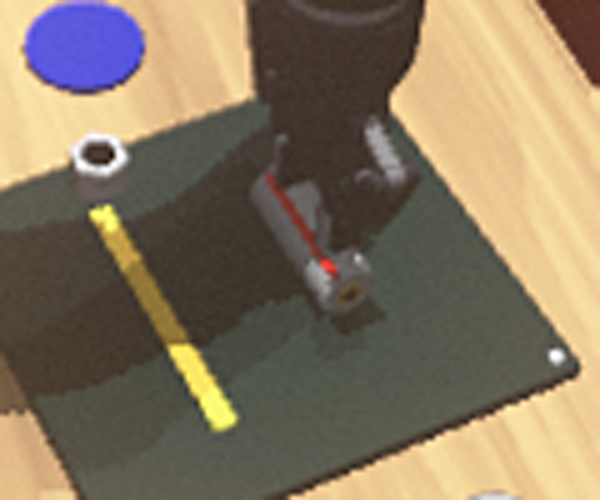

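The stripe has rolled toward the line (now from (270,180) to (330,268)), the tips are over the crest, and there is no sign of slip. I continue the stroke, then lift and step back.

Call:
{"op": "servo_tool", "data": {
  "delta_rot": [
    [0,0,0],
    [0,0,0],
    [0,0,0],
    [0,0,0],
    [0,0,0]
  ],
  "slide": [
    [0,-0.5,-0.1],
    [0,-1.0,-0.1],
    [0,-1.5,-0.1],
    [0,-1.7,-0.1],
    [0,-1.7,-0.1]
  ],
  "jaw": [4,4,4,4,4]
}}

```text
time_s: 7.95
ee_pos: [0.5847, -0.0527, 0.0563]
eef_rot: [3.14, 0.001, 1.657]
contact_force: [-1.5, -1.6, 8.8]
opening: 0.0398
```

```bash
python3 look.py z6.png
```

```text
t 8.0 pos [ 0.5848 -0.0527  0.0563] rot [3.140e+00 1.000e-03 1.657e+00] F [-0.4 -1.2  9.1] slide cm [0.13 1.53 0.03] rot deg [ 0.1   0.04 -0.74]
```

View pics/z6.png

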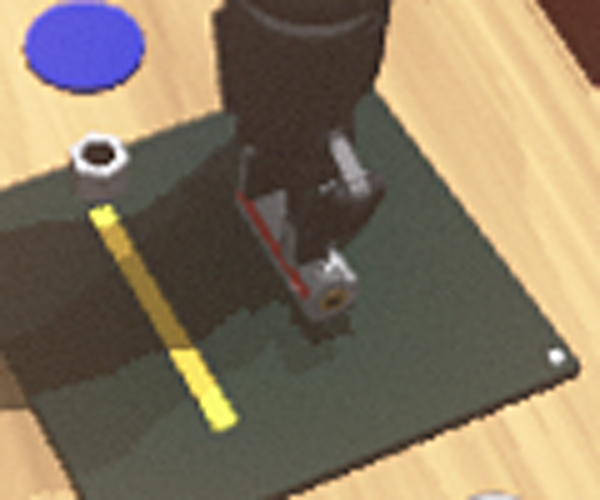

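The stripe now faces the line side, from (240,195) to (305,292), which is about 65–70° of rolling. I repeat: lift 1 cm, step back, press and stroke.

Call:
{"op": "servo_tool", "data": {
  "delta_rot": [
    [0,0,0],
    [0,0,0],
    [0,0,0],
    [0,0,0],
    [0,0,0]
  ],
  "slide": [
    [0,0,-0.5],
    [0,0.8,-0.8],
    [0,1.6,-0.7],
    [0,1.6,-0.3],
    [0,1.6,-0.05]
  ],
  "jaw": [4,4,4,4,4]
}}

```text
time_s: 8.5
ee_pos: [0.6012, -0.0505, 0.056]
eef_rot: [3.14, -0.0, 1.657]
contact_force: [1.2, -0.2, 20.9]
opening: 0.0397
```

Call:
{"op": "servo_tool", "data": {
  "delta_rot": [
    [0,0,0],
    [0,0,0],
    [0,0,0],
    [0,0,0],
    [0,0,0]
  ],
  "slide": [
    [0,0,0.05],
    [0,-0.4,0.05],
    [0,-0.9,0.05],
    [0,-1.4,0.05],
    [0,-1.9,0.05]
  ],
  "jaw": [4,4,4,4,4]
}}

```text
time_s: 9.0
ee_pos: [0.5825, -0.0524, 0.0564]
eef_rot: [3.138, 0.0, 1.657]
contact_force: [0.0, -0.1, 10.2]
opening: 0.0403
```

Call:
{"op": "servo_tool", "data": {
  "delta_rot": [
    [0,0,0],
    [0,0,0],
    [0,0,0],
    [0,0,0],
    [0,0,0]
  ],
  "slide": [
    [0,-0.5,0],
    [0,-1.0,0],
    [0,-1.5,0],
    [0,-1.7,0],
    [0,-1.7,0]
  ],
  "jaw": [4,4,4,4,4]
}}

```text
time_s: 9.5
ee_pos: [0.5644, -0.0542, 0.056]
eef_rot: [3.141, 0.001, 1.657]
contact_force: [-1.2, -0.7, 10.8]
opening: 0.0401
```

```bash
python3 look.py z7.png
```

```text
t 9.55 pos [ 0.5646 -0.0542  0.056 ] rot [3.141e+00 1.000e-03 1.657e+00] F [-0.6 -0.6 10.2] slide cm [0.11 3.57 0.01] rot deg [ 0.05  0.03 -0.73]
```

View pics/z7.png

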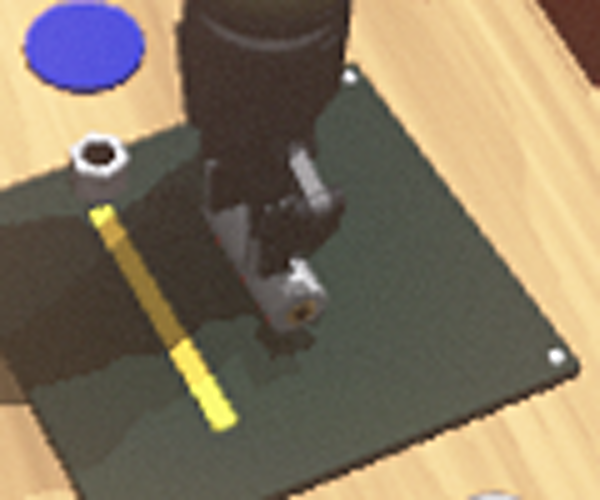

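The hub end is now at (303,310) and the stripe is low on the front, from (215,240) to (270,322), so it is rolling cleanly. Two more strokes.

Call:
{"op": "servo_tool", "data": {
  "delta_rot": [
    [0,0,0],
    [0,0,0],
    [0,0,0],
    [0,0,0],
    [0,0,0]
  ],
  "slide": [
    [0,0,-0.5],
    [0,0.9,-0.8],
    [0,1.7,-0.7],
    [0,1.7,-0.3],
    [0,1.7,-0.05]
  ],
  "jaw": [4,4,4,4,4]
}}

```text
time_s: 10.05
ee_pos: [0.5823, -0.0523, 0.056]
eef_rot: [3.14, -0.0, 1.657]
contact_force: [-0.5, -0.3, 22.4]
opening: 0.0404
```

Call:
{"op": "servo_tool", "data": {
  "delta_rot": [
    [0,0,0],
    [0,0,0],
    [0,0,0],
    [0,0,0],
    [0,0,0]
  ],
  "slide": [
    [0,0,0.05],
    [0,-0.4,0.05],
    [0,-0.9,0.05],
    [0,-1.4,0.05],
    [0,-1.9,0.05]
  ],
  "jaw": [4,4,4,4,4]
}}

```text
time_s: 10.55
ee_pos: [0.5636, -0.0541, 0.0563]
eef_rot: [3.138, 0.0, 1.657]
contact_force: [0.4, 1.0, 11.3]
opening: 0.0399
```

Call:
{"op": "servo_tool", "data": {
  "delta_rot": [
    [0,0,0],
    [0,0,0],
    [0,0,0],
    [0,0,0],
    [0,0,0]
  ],
  "slide": [
    [0,-0.5,0],
    [0,-1.0,0],
    [0,-1.5,0],
    [0,-1.7,0],
    [0,-1.7,0]
  ],
  "jaw": [4,4,4,4,4]
}}

```text
time_s: 11.05
ee_pos: [0.5453, -0.0559, 0.0559]
eef_rot: [3.141, 0.001, 1.657]
contact_force: [-1.0, -0.5, 11.2]
opening: 0.0401
```

```bash
python3 look.py z8.png; python3 -c "
from h import *
s=snapshot('side');print(onplane(s,[(337.4,238),(325.6,242)],.028))"
```

```text
t 11.1 pos [ 0.5454 -0.0559  0.0559] rot [3.141e+00 1.000e-03 1.657e+00] F [-1.9 -0.8 10.4] slide cm [ 0.12  5.49 -0.01] rot deg [ 0.03  0.04 -0.73]
[[ 0.61412368 -0.09209943  0.028     ]
 [ 0.58100239 -0.09408564  0.028     ]]
```

View pics/z8.png

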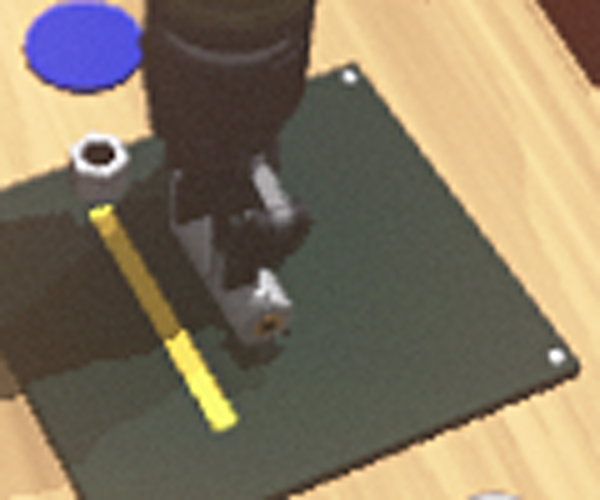

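The hub is at (268,324), the stripe is underneath and the axis is still parallel to the line (10 pictures viewed). Fourth stroke next, then a numeric measurement.

Call:
{"op": "servo_tool", "data": {
  "delta_rot": [
    [0,0,0],
    [0,0,0],
    [0,0,0],
    [0,0,0],
    [0,0,0]
  ],
  "slide": [
    [0,0,-0.5],
    [0,0.9,-0.8],
    [0,1.7,-0.7],
    [0,1.7,-0.3],
    [0,1.7,-0.05]
  ],
  "jaw": [4,4,4,4,4]
}}

```text
time_s: 11.65
ee_pos: [0.5634, -0.0539, 0.0559]
eef_rot: [3.14, -0.0, 1.657]
contact_force: [0.1, 0.6, 24.4]
opening: 0.0401
```

Call:
{"op": "servo_tool", "data": {
  "delta_rot": [
    [0,0,0],
    [0,0,0],
    [0,0,0],
    [0,0,0],
    [0,0,0]
  ],
  "slide": [
    [0,0,0.05],
    [0,-0.4,0.05],
    [0,-0.9,0.05],
    [0,-1.4,0.05],
    [0,-1.9,0.05]
  ],
  "jaw": [4,4,4,4,4]
}}

```text
time_s: 12.15
ee_pos: [0.5447, -0.0557, 0.0563]
eef_rot: [3.138, 0.0, 1.657]
contact_force: [0.6, -0.5, 11.4]
opening: 0.0398
```

Call:
{"op": "servo_tool", "data": {
  "delta_rot": [
    [0,0,0],
    [0,0,0],
    [0,0,0],
    [0,0,0],
    [0,0,0]
  ],
  "slide": [
    [0,-0.5,0],
    [0,-1.0,0],
    [0,-1.5,0],
    [0,-1.7,0],
    [0,-1.7,0]
  ],
  "jaw": [4,4,4,4,4]
}}

```text
time_s: 12.65
ee_pos: [0.5262, -0.0576, 0.0558]
eef_rot: [3.142, 0.001, 1.657]
contact_force: [-1.1, -1.8, 11.3]
opening: 0.0399
```

```bash
cat > hub.py <<'E'
from h import *
s=snapshot('side'); p=s["pixels"].astype(int)
# brass hub: warm-hued pixels on the roller's end, near the plate's predicted track
v,u=np.mgrid[225:270,295:350]; q=p[225:270,295:350]
m=(q[...,0]>q[...,2]+35)&(q[...,0]>q[...,1]+15)
n,l,st,c=cv2.connectedComponentsWithStats(m.astype(np.uint8))
for i in range(1,n):
    if st[i,4]>3: print(st[i,4],(c[i]+[295,225]).round(1),onplane(s,[c[i]+[295,225]],.028).round(4))
E
python3 hub.py
```

```text
120 [300.9 249.3] [[ 0.5144 -0.0951  0.028 ]]
10 [311.1 246.7] [[ 0.5412 -0.0959  0.028 ]]
6 [347.8 268.7] [[ 0.6013 -0.1837  0.028 ]]
```

Call:
{"op": "servo_tool", "data": {
  "delta_rot": [
    [0,0,0],
    [0,0,0],
    [0,0,0],
    [0,0,0],
    [0,0,0]
  ],
  "slide": [
    [0,0,-0.5],
    [0,0.9,-0.8],
    [0,1.7,-0.7],
    [0,1.7,-0.3],
    [0,1.7,0]
  ],
  "jaw": [4,4,4,4,4]
}}

```text
time_s: 13.2
ee_pos: [0.5445, -0.0556, 0.0559]
eef_rot: [3.139, -0.0, 1.657]
contact_force: [-0.2, -0.3, 32.8]
opening: 0.0401
```

Call:
{"op": "servo_tool", "data": {
  "delta_rot": [
    [0,0,0],
    [0,0,0],
    [0,0,0],
    [0,0,0],
    [0,0,0]
  ],
  "slide": [
    [0,-0.2,0],
    [0,-0.6,0],
    [0,-1.0,0],
    [0,-1.5,0],
    [0,-1.9,0]
  ],
  "jaw": [4,4,4,4,4]
}}

```text
time_s: 13.7
ee_pos: [0.5254, -0.0575, 0.0563]
eef_rot: [3.139, 0.0, 1.657]
contact_force: [0.0, -0.2, 12.4]
opening: 0.0402
```

Call:
{"op": "servo_tool", "data": {
  "delta_rot": [
    [0,0,0],
    [0,0,0],
    [0,0,0],
    [0,0,0],
    [0,0,0]
  ],
  "slide": [
    [0,-0.5,0],
    [0,-1.0,0],
    [0,-1.5,0],
    [0,-1.7,0],
    [0,-1.7,0]
  ],
  "jaw": [4,4,4,4,4]
}}

```text
time_s: 14.2
ee_pos: [0.5066, -0.0593, 0.0556]
eef_rot: [-3.141, 0.001, 1.657]
contact_force: [-1.5, -1.3, 10.3]
opening: 0.0401
```

```bash
python3 hub.py; python3 look.py z9.png
```

```text
18 [305.  241.1] [[ 0.5328 -0.0749  0.028 ]]
5 [306.  248.8] [[ 0.5269 -0.0978  0.028 ]]
5 [303.  250.4] [[ 0.5181 -0.0999  0.028 ]]
18 [303.9 255.2] [[ 0.5154 -0.1139  0.028 ]]
6 [347.8 268.7] [[ 0.6013 -0.1837  0.028 ]]
t 14.3 pos [ 0.5067 -0.0593  0.0556] rot [-3.141e+00  1.000e-03  1.657e+00] F [-1.4 -0.7 11.1] slide cm [ 0.12  9.37 -0.04] rot deg [-0.05  0.05 -0.73]
```

View pics/z9.png

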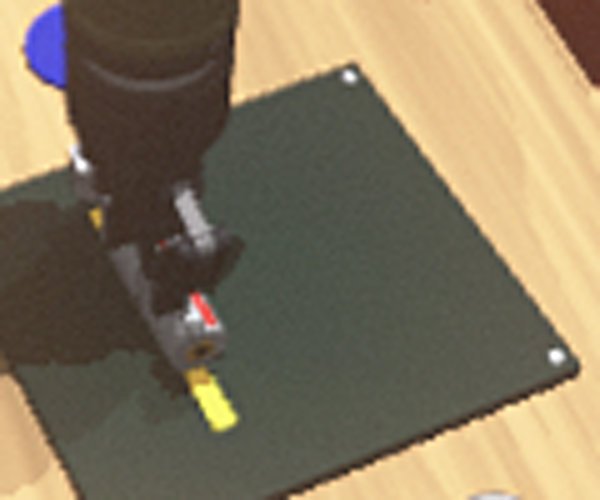

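The hub is at (203,347), with the axis roughly 5–6 mm short of the line's middle. The stripe is coming up on top, at (203,308), so a full turn is nearly complete. A short finishing stroke of about 11 mm of tip travel remains.

Call:
{"op": "servo_tool", "data": {
  "delta_rot": [
    [0,0,0],
    [0,0,0],
    [0,0,0],
    [0,0,0],
    [0,0,0]
  ],
  "slide": [
    [0,0,-0.5],
    [0,0.9,-0.8],
    [0,1.7,-0.7],
    [0,1.7,-0.3],
    [0,1.7,-0.05]
  ],
  "jaw": [4,4,4,4,4]
}}

```text
time_s: 14.8
ee_pos: [0.525, -0.0573, 0.0559]
eef_rot: [3.14, -0.0, 1.657]
contact_force: [0.0, 0.4, 29.1]
opening: 0.0399
```

Call:
{"op": "servo_tool", "data": {
  "delta_rot": [
    [0,0,0],
    [0,0,0],
    [0,0,0],
    [0,0,0],
    [0,0,0]
  ],
  "slide": [
    [0,-0.3,0],
    [0,-0.6,0],
    [0,-0.9,0],
    [0,-1.1,0],
    [0,-1.1,0]
  ],
  "jaw": [4,4,4,4,4]
}}

```text
time_s: 15.3
ee_pos: [0.5135, -0.0584, 0.0563]
eef_rot: [3.141, 0.0, 1.657]
contact_force: [-0.4, 0.7, 10.8]
opening: 0.0402
```

Call:
{"op": "servo_tool", "data": {
  "delta_rot": [
    [0,0,0],
    [0,0,0],
    [0,0,0],
    [0,0,0],
    [0,0,0]
  ],
  "slide": [
    [0,0,-0.5],
    [0,0,-2],
    [0,0,-5],
    [0,0,-9],
    [0,0,-13]
  ],
  "jaw": [4,4,4,4,4]
}}

```text
time_s: 15.8
ee_pos: [0.5121, -0.0585, 0.1863]
eef_rot: [-3.139, -0.0, 1.658]
contact_force: [1.1, -0.6, 0.0]
opening: 0.0399
```

Call:
{"op": "servo_tool", "data": {
  "delta_rot": [
    [0,0,0],
    [0,0,0],
    [0,0,0],
    [0,0,0],
    [0,0,0]
  ],
  "slide": [
    [3,0,-2],
    [7,0,-3],
    [12,0,-3],
    [17,0,-3],
    [22,0,-3]
  ],
  "jaw": [4,4,4,4,4]
}}

```text
time_s: 16.3
ee_pos: [0.4935, 0.1619, 0.2154]
eef_rot: [-3.14, 0.001, 1.657]
contact_force: [1.2, -0.0, -0.1]
opening: 0.0398
```

```bash
cat > fin.py <<'E'
from h import *
import plan
s=snapshot("top"); t=snapshot("side")
print("line",desc(line(s,(279,205,345,230))))
print("roller top",desc(bright(s,(286,200,340,232),.028)))
print("stripe top",desc(red(s,(286,200,340,232),.044)))
print("stripe side",desc(red(t,(280,205,320,262),.044)))
print("bush",desc(bright(s,(266,207,281,224),.036)))
a=np.hstack([cv2.resize(s["pixels"][140:260,250:390],None,fx=2.85,fy=2.85),cv2.resize(t["pixels"][180:300,245:385],None,fx=2.85,fy=2.85)])
save({"pixels":a},"fin.png")
plan.plan([.5,0.1,.2],1.67)
E
python3 fin.py
```

```text
Traceback (most recent call last):
  File "fin.py", line 4, in <module>
    print("line",desc(line(s,(279,205,345,230))))
                      ~~~~^^^^^^^^^^^^^^^^^^^^^
  File "h.py", line 22, in line
    v,u=np.nonzero(m); return onplane(s,np.c_[u,v],.012)[:,:2]
                              ~~~~~~~^^^^^^^^^^^^^^^^^^^
  File "h.py", line 8, in onplane
    n=cv2.undistortPoints(uv,K(s),np.array(s["dist"],float)).reshape(-1,2)
      ~~~~~~~~~~~~~~~~~~~^^^^^^^^^^^^^^^^^^^^^^^^^^^^^^^^^^^
cv2.error: OpenCV(4.12.0) /io/opencv/modules/calib3d/src/undistort.dispatch.cpp:347: error: (-215:Assertion failed) CV_IS_MAT(_src) && CV_IS_MAT(_dst) && (_src->rows == 1 || _src->cols == 1) && (_dst->rows == 1 || _dst->cols == 1) && _src->cols + _src->rows - 1 == _dst->rows + _dst->cols - 1 && (CV_MAT_TYPE(_src->type) == CV_32FC2 || CV_MAT_TYPE(_src->type) == CV_64FC2) && (CV_MAT_TYPE(_dst->type) == CV_32FC2 || CV_MAT_TYPE(_dst->type) == CV_64FC2) in function 'cvUndistortPointsInternal'
```

Top view is still blocked; I move the arm farther left before looking.

Call:
{"op": "servo_tool", "data": {
  "delta_rot": [
    [0,0,0],
    [0,0,0],
    [0,0,0],
    [0,0,0],
    [0,0,0]
  ],
  "slide": [
    [4,0,-1],
    [8,0,-2],
    [12,0,-3],
    [16,0,-4],
    [18,0,-4]
  ],
  "jaw": [4,4,4,4,4]
}}

```text
time_s: 16.9
ee_pos: [0.4775, 0.3446, 0.2567]
eef_rot: [3.141, -0.004, 1.662]
contact_force: [-0.3, -0.7, -0.4]
opening: 0.0401
```

```bash
sed -i 's/^print("line.*$/try: &\nexcept Exception as e: print("noline")/' fin.py; python3 fin.py
```

```text
line (106, 'mean', array([ 0.5152, -0.0632]), 'rectc', array([515.3, -64.8]), 'wh', 12.7, 147.4, 'yaw', 0.106)
roller top (488, 'mean', array([ 0.5136, -0.0683]), 'rectc', array([514.3, -69.6]), 'wh', 30.5, 137.5, 'yaw', 0.094)
stripe top (55, 'mean', array([ 0.5143, -0.0635]), 'rectc', array([514.3, -63. ]), 'wh', 5.3, 71.1, 'yaw', 0.101)
stripe side (59, 'mean', array([ 0.5147, -0.0596]), 'rectc', array([514.6, -58.9]), 'wh', 6.0, 72.7, 'yaw', 0.098)
bush (156, 'mean', array([0.5131, 0.0331]), 'rectc', array([514.8,  32.5]), 'wh', 43.0, 36.9, 'yaw', 0.29)
t 17.0 pos [0.477  0.344  0.2556] rot [-3.141e+00 -3.000e-03  1.663e+00] F [-0.4 -0.  -1.1] slide cm [-24.52   0.04   5.49] rot deg [-0.05 -0.16 -0.39]
```

View pics/fin.png

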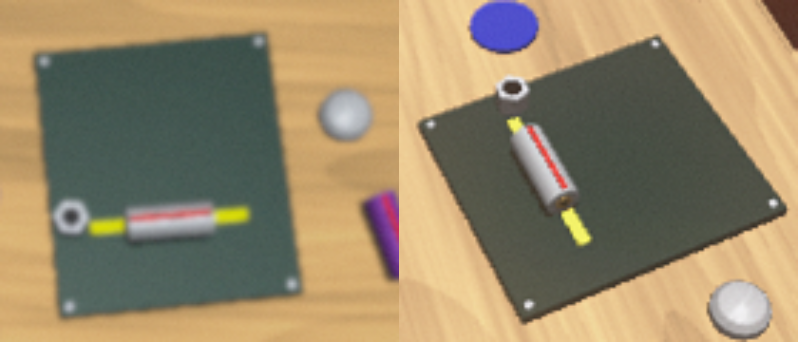

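In both halves of the picture the roller lies on the line: axis at (170,222) over the line in the left half, and line ends showing beyond both hubs in the right half. The stripe is up again and the bystanders look unmoved. Handing in.

```bash
python3 -c "
from rig import *
print(sense()['contact_force'],sign_off())"
```

```text
the job is handed in; nothing more can be done
[-0.44566687 -0.02643736 -1.09419395] None
```

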